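Fit a scanner camera's filter glass and screw down its ring

TASK

Drop the amber filter glass flat into the open nose of the parcel-scanning camera, then put the black retaining ring over it and screw it down clockwise until it is snug on the glass. Go gently: stop at the first firm resistance so that the glass does not crack, never force the ring or the camera, let the glass go only when it is in the cell's mouth, and leave everything else on the bench where it is.

Things in the scene. Friction and masses are not known exactly. Their poses are not given: they have to be found in the camera images.
- glass_center (a point): Centre of the amber filter glass: a flat round disc 44 mm across and 8 mm thick, about 30 g, lying on a blue foam pad 85 mm square and 16 mm high. z is the disc's axis. Grip it by its rim near the top, so that some 4 mm stands out below the fingers. (The pale greenish disc of the same size is the old glass: leave it.)
- ring_center (a point): Centre (half-way up) of the loose black retaining ring, standing on the bench the right way up. z up. 19 mm high, about 50 g, with twelve grip flats, 66 mm over opposite flats; a flat faces along the ring's x axis, the others follow every 30 deg. A 4 mm lip at the top reaches in to a 37 mm hole; below it the bore is 60 mm across and 15 mm deep.
- ring_dot (a point): One of three red dots on top of the ring, on its x axis (the others at 120 and 240 deg), 27 mm from its axis. Right under each dot, inside the foot of the ring, is a lug: 8 mm long, 2.5 mm high, its underside 0.5 mm above the ring's foot, reaching in to 54 mm across.
- cell_rim (a point): Centre of the rim of the camera's nose; axes are the camera's, z up. Camera fixed, nose up. Rim 118 mm above the bench. Aluminium tube, 52 mm outside, standing 43 mm over the square front plate; bore 46 mm with 1.5 mm chamfer. A rubber gasket lies in it, its top 3 to 6.8 mm below the rim (spacers under it differ from camera to camera), stiffness 60 N/mm. The glass rests on it, 1.2 to 5 mm proud.
- thread_start (a point): Top of the nose's thread at one of its three starts, 29 mm from the axis, 2.5 mm below the rim; starts at 0, 120 and 240 deg from the camera's x axis. Right-handed, three ridges 2.5 mm high, 58 mm across outside, lead 18 mm a turn (6 mm per 120 deg). The ring fits over it with 1 mm of room each side and has 1 mm of axial play in the thread.
- camera_dot (a point): Red dot on the camera's front plate, 34.5 mm from the nose's axis, 42 mm below the rim, 12 deg anticlockwise of the camera's x axis. With a dot of the ring in line with it the ring drops until its foot is 8.2 mm below the rim, then screws down clockwise (seen from above) and tightens 60 to 140 deg on, as the spacers have it. At other angles it catches too, after up to 120 deg more.
- ring_lip (a point): Centre of the underside of the ring's lip, 15 mm above its foot: the face that bears on the glass. Until it bears the ring turns freely (under 0.1 N m). Snug: about 0.1 to 0.25 N m to turn it either way, felt best by rocking it back 2 deg, and it clamps the glass with 8 to 30 N; each 2 deg more adds 6 N. Over 40 N the glass cracks. Snug, the ring stays tight when let go.
Things that resemble listed ones, but are neither listed nor needed, are in the scene too. Of the things like the part that bears glass_center, leave any that is purple; of the rest the smaller one is meant. What is shaped like the part that bears ring_center but purple is not meant.

How it is judged (in metres and radians):
On the way:
1. the filter glass lies flat and fully down in the cell, let go (horizontal distance between glass_center and cell_rim below 0.002 m and angle between glass_center's own z axis and vertical below 0.035 rad and z of glass_center in the frame of cell_rim below 0.0012 m and contact force between the fingers and glass below 0.05 N), for 0.2 s.
At the end, for the whole second after the job is handed in: The amber glass lies in the cell within 2 mm of its axis, level within 2 degrees and with its centre no higher than 1.2 mm above the rim; the ring sits over it within 2.5 mm of the axis, level within 2 degrees, screwed down so that it clamps the glass with more than 5 N, and at rest (horizontal distance between glass_center and cell_rim below 0.002 m and angle between each of glass_center, ring_center's own z axis and vertical below 0.035 rad and z of glass_center in the frame of cell_rim below 0.0012 m and horizontal distance between ring_center and cell_rim below 0.0025 m and contact force between ring and glass above 5 N and angular speed of ring below 0.05 rad/s); the robot touches nothing.
It fails at once if the ring is overtightened: it presses on the glass with more than 40 N (contact force between ring and glass above 40 N).
It fails at once if the glass or the robot is forced against the camera with more than 25 N (contact force between any of glass, the arm and camera above 25 N).
It fails at once if the ring is forced against the camera's nose with more than 60 N (contact force between ring and camera above 60 N).
It fails at once if the glass falls freely (faster than 0.4 m/s out of the fingers) (linear speed of glass above 0.4 m/s and contact force between the fingers and glass below 0.01 N).
It fails at once if something else on the bench is moved by more than 20 mm (distance of any of old_glass, lens_cap, screwdriver, tape_roll, blower, screw_tray, small_carton from where it was at the start of the episode above 0.02 m).
It also fails if it takes over 69 s, if anything falls off the work surface, if the arm or the gripper's body presses on something with over 40 N, if the wrist force passes 120 N, or if a joint passes its speed limit or range.

ROBOT

A 7-joint arm with a two-finger parallel gripper is mounted at the origin on the work surface. World frame = base frame: x ahead of the robot, y to its left, z up, the work surface at z = 0. Lengths are in mm, angles in degrees, forces in N, time in s.
With the tool pointing down it reaches from about 400 to 925 mm from the base axis. Payload 5.6 kg.
Tool frame: the origin (TCP) lies at the very end of the fingers, on their centre line; the grasp point (between the pads) lies 19 mm behind it (env.grip_point_offset is the distance from the TCP to the grasp point, in mm); z points along the fingers, y is the line along which they close (so a half turn about z gives the same grasp; the last joint's range is limited). The gripper opens to 85 mm and grips with 20 to 120 N. Pads are 22 mm wide; open, the fingers measure 114 mm over their backs; the gripper's body (76 mm by 85 mm) begins 54 mm behind the grasp point. The pads swing forward as they close: fully open they stand 13 mm farther back than shut.
Start: joints at [73.74, 26.786, -0.665, 91.828, 0.344, 61.387, -3.226], TCP at [154.969, -631.263, 231.29] pointing down, gripper open.
Joint ranges: [-144.91, 144.91], [-17.63, 115.5], [-89.93, 88.59], [15.96, 139.68], [-74.01, 254.01], [8.47, 105.57], [-167.45, 167.45]. Speed limits (degrees/s): [147.25, 147.25, 180, 180, 180, 180, 180].

INTERFACE

Orientations are given as a 3x3 rotation matrix whose columns are the frame's x, y, z axes.
In Python, from plant import env, read_camera gives the robot as it stands.
- The arm moves only by the tool move_arm, never from a script. Its argument "series" is a list that holds one entry, the list of rows, each a list of 7 numbers: the finger opening in m, from 0 to 0.0854, then the shift along the tool's x, y, z in m, then the turn, a rotation vector about the tool's x, y, z in rad. In form: [[[jaw, tx, ty, tz, rx, ry, rz], ...]]. A call has exactly 10 rows; each row is the pose to reach, as a shift and turn from the pose commanded when the call began, along the tool's axes at that moment; what a row does not reach only later rows make up. A row lasts 1/8 s, in which the tool goes at most 62.5 mm and 10.7 degrees, less where a joint would pass 70% of its speed; a pose out of reach is approached as far as the arm can. A call with a gripper value outside its range is refused whole. The fingers move at their own pace and stop on an object; "newtons" is the grip in N (left out, the last holds). Time passes only in rows, so rows that repeat a pose let the fingers close, or fill a call up. It gives the time, the measured TCP pose, the force, the opening and the grip force at its end, in the units of the state.
- env.observe(): the state, without advancing time (a new reading comes with each control period).
- read_camera(name): name is "side" or "top"; returns a dict with "color" (384x512x3 uint8, red, green, blue), "fx", "fy", "cx", "cy" (pixels), "rvec" (rotation vector, rad) and "tvec" (3), from world to camera coordinates, as OpenCV has them. Camera axes: x right, y down, z forward; pixel columns grow to the right and rows downward; lengths in mm; the calibration is good to about 2 mm. A picture is of the moment at which its call begins. There is no depth.
- env.hand_in(): hands the job in; it is judged then, once.
The state is a dict: "time_s": time; "joint_pos": joint angles; "joint_vel": joint speeds; "tau": joint torques, N m; "position": TCP position; "orientation": TCP orientation; "wrist_force": force on the tool from outside, world axes, zero at the start; "moment": the same for the moment, N m; "opening": finger opening in mm; "gripper_force": force on a finger pad.
Only numpy, scipy, OpenCV 4.12 (cv2) and the standard library are available. Lean on these libraries where they do the work, as an engineer would, in place of code of your own. Each camera call takes 0.05 s, during which the arm holds its last target. There are 200 camera calls.

## Working session

There is one attempt and no reset: what is moved stays moved. The work goes in short steps, Python scripts to look and compute and a tool call to move; the robot and the scene stay as the last step left them, time stands still between calls to the robot, and variables do not carry over. Pictures are saved under pics/ and viewed, at most 10 in all, crops included, and the job is handed in when it is done.

Besides the shell and the picture viewer there is one more tool, called after "Call:" as name(argument=value, ...) on one line, values as JSON. move_arm: Moves the arm, as the interface text tells. Its arguments: {"type":"object","properties":{"series":{"type":"array"},"newtons":{"type":"number"}},"required":["series"]}

```bash
ls; mkdir -p pics
python3 - <<'E'
from plant import env, read_camera
import cv2
for n in("top","side"):
    c=read_camera(n); cv2.imwrite(f"pics/{n}0.png",cv2.resize(c["color"][:,:,::-1],(768,576),interpolation=cv2.INTER_CUBIC))
    R,_=cv2.Rodrigues(c["rvec"]);print(n,c["fx"],c["fy"],c["cx"],c["cy"],-R.T@c["tvec"].ravel(),R.tolist())
print(env.observe())
E
```

```text
pics
top 414.53563061912183 414.53563061912183 251.91378060631365 195.37694773844854 [374.28466094  12.99958765 915.4860112 ] [[-0.014717653540909481, -0.9998444234621272, 0.009722116330121017], [-0.9830704706869381, 0.012693382517266594, -0.18278765741601025], [0.18263581340364798, -0.012247730890128566, -0.9831043447927748]]
side 388.5487134464214 388.5487134464214 247.27312554038454 187.40959988439 [179.61625978 462.22412741 665.39767436] [[-0.7764541801061613, -0.6298545563329272, -0.02005352992169185], [-0.43446889888272916, 0.5580999453289441, -0.706937922965983], [0.45645994577760896, -0.5401922702987155, -0.7069912510139158]]
{'time_s': 0.1, 'joint_pos': array([73.7390071 , 26.83320351, -0.66392761, 91.87637964,  0.3438731 ,
       61.38781548, -3.22504045]), 'joint_vel': array([-0.1205609 , -0.03414515,  0.05935119, -0.19904274,  0.07437701,
       -0.05985413, -0.08239025]), 'tau': array([ 4.86315075e-04, -5.33522666e+01,  2.09261564e-02, -2.51968539e+01,
        1.14171510e-02,  4.33088135e-03, -1.05775271e-05]), 'position': array([ 154.81918028, -630.76059938,  230.40280324]), 'orientation': array([[ 9.71161000e-01,  2.38424082e-01, -5.19416314e-04],
       [ 2.38424614e-01, -9.71159718e-01,  1.58267388e-03],
       [-1.27088633e-04, -1.66087278e-03, -9.99998613e-01]]), 'wrist_force': array([-0.62396395,  0.62158111, -0.05762238]), 'moment': array([0.02036932, 0.03051832, 0.04273686]), 'gripper_force': 0.0, 'opening': 85.01867056573231}
```

View pics/top0.png

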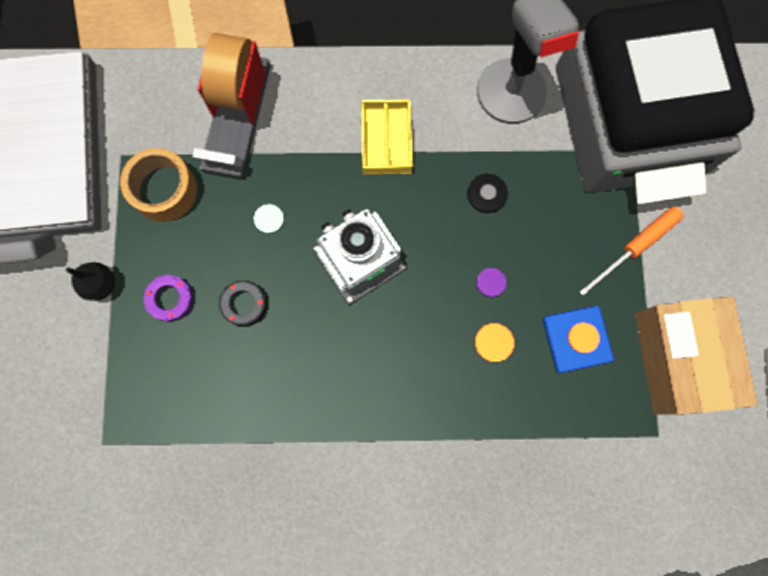

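View pics/side0.png

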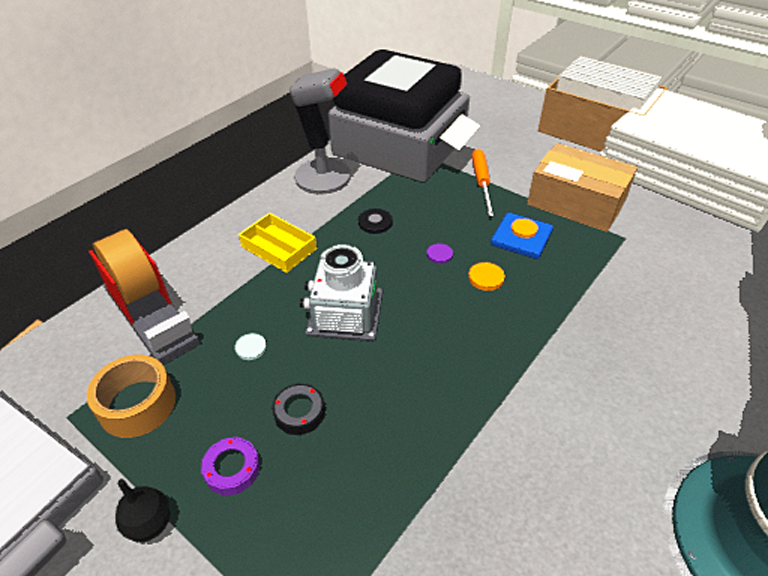

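The amber disc on the blue pad is at top (584,338) (shown at 1.5x). The larger amber decoy is at (494,343). The black ring with red dots is at (243,303), and the camera nose at (357,240). Next I'll view enlarged crops of nose and ring.

Run:
```python
from plant import read_camera
import cv2,numpy as np
t=read_camera("top")["color"];s=read_camera("side")["color"]
f=lambda im,r,c,h:cv2.resize(im[r-h:r+h,c-h:c+h,::-1],(300,300),interpolation=cv2.INTER_NEAREST)
cv2.imwrite("pics/crop.png",np.vstack([np.hstack([f(t,168,240,30),f(t,202,162,20)]),np.hstack([f(s,190,228,30),f(s,272,199,20)])]))
```

```text
(no output)
```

View pics/crop.png

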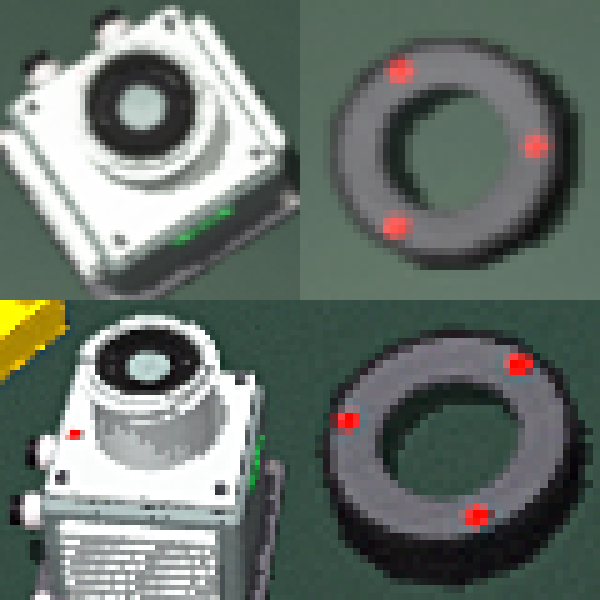

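The crops show the dark bore/gasket disc in both views. The camera dot shows only in the side view, at about px (205,187), and all three ring dots are visible. Now I'll measure.

```bash
cat > h.py <<'E'
from plant import env, read_camera
import cv2,numpy as np
def get(n):
    c=read_camera(n); c["R"],_=cv2.Rodrigues(np.array(c["rvec"])); c["t"]=np.array(c["tvec"]).ravel(); c["o"]=-c["R"].T@c["t"]; c["hsv"]=cv2.cvtColor(c["color"],cv2.COLOR_RGB2HSV); return c
def ray(c,uv):
    return c["R"].T@np.array([(uv[0]-c["cx"])/c["fx"],(uv[1]-c["cy"])/c["fy"],1.])
def cast(c,uv,z):
    d=ray(c,uv); return c["o"]+d*(z-c["o"][2])/d[2]
def tri(c1,u1,c2,u2):
    d=[ray(c,u)/np.linalg.norm(ray(c,u)) for c,u in((c1,u1),(c2,u2))]
    P=[np.eye(3)-np.outer(x,x) for x in d]
    return np.linalg.solve(P[0]+P[1],P[0]@c1["o"]+P[1]@c2["o"])
def proj(c,p):
    q=c["R"]@np.array(p,float)+c["t"]; return np.array([c["fx"]*q[0]/q[2]+c["cx"],c["fy"]*q[1]/q[2]+c["cy"]])
def blobs(m,box,amin=3):
    x0,y0,x1,y1=box; w=np.zeros_like(m); w[y0:y1,x0:x1]=m[y0:y1,x0:x1]
    n,l,st,ce=cv2.connectedComponentsWithStats(w)
    return sorted([(st[i,4],ce[i],(l==i).astype(np.uint8)) for i in range(1,n) if st[i,4]>=amin],key=lambda b:-b[0])
def rim(c,mask,z):  # contour of mask cast on plane z, circle centre
    k=max(cv2.findContours(mask,cv2.RETR_EXTERNAL,cv2.CHAIN_APPROX_NONE)[0],key=len)[:,0]
    p=np.array([cast(c,u,z)[:2] for u in k]); e=cv2.fitEllipse(p.astype(np.float32)); return e
amber=lambda c:cv2.inRange(c["hsv"],(15,120,120),(28,255,255))
red=lambda c:cv2.inRange(c["hsv"],(0,140,120),(6,255,255))|cv2.inRange(c["hsv"],(174,140,120),(180,255,255))
E
python3 - <<'E'
from h import *
T=get("top");S=get("side")
for nm,bt,bs in(("small",(365,205,412,250),(335,140,365,162)),("big",(310,205,350,250),(305,170,342,200))):
    z=24 if nm=="small" else 8
    for c,b in((T,bt),(S,bs)):
        k=blobs(amber(c),b)[0]; print(nm,k[0],k[1],cast(c,k[1],z),rim(c,k[2],z))
dark=lambda c:cv2.inRange(c["hsv"],(0,0,0),(180,255,90))
for c,b in((T,(220,145,262,178)),(S,(214,162,244,182))):
    k=blobs(dark(c),b)[0]; m=cv2.morphologyEx(k[2],cv2.MORPH_CLOSE,np.ones((9,9),np.uint8));print("nose",k[0],k[1],[rim(c,k[2],z) for z in(113,118)])
    w=cv2.inRange(c["hsv"],(0,0,190),(180,60,255))
for c,b in((T,(140,180,185,225)),(S,(178,250,222,292))):
    d=[cast(c,k[1],19)[:2] for k in blobs(red(c),b)]; d=np.array(d); m=d.mean(0); print("ring",m,[(round(float(np.hypot(*(x-m))),1),round(float(np.degrees(np.arctan2(*(x-m)[::-1]))),1)) for x in d])
for k in blobs(red(S),(195,180,213,195),2): print("camdot",k[0],k[1],cast(S,k[1],76))
E
```

```text
small 294 [388.80952381 224.82312925] [ 471.20542641 -293.6567688    24.        ] ((471.2651672363281, -293.6720886230469), (39.77678680419922, 40.515560150146484), 23.376806259155273)
small 149 [349.33557047 151.24832215] [ 470.258649   -289.41755217   24.        ] ((470.4017333984375, -289.64947509765625), (39.12696838378906, 43.149436950683594), 22.620540618896484)
big 543 [329.24309392 228.01841621] [ 467.68800099 -167.24611162    8.        ] ((467.8454284667969, -167.22134399414062), (55.40339660644531, 56.842403411865234), 3.5043296813964844)
big 342 [323.84210526 183.66666667] [ 466.83171372 -163.01674764    8.        ] ((467.1224060058594, -163.55697631835938), (52.8612174987793, 62.53376007080078), 23.85600471496582)
nose 278 [237.90647482 158.50719424] [((598.6311645507812, 29.977725982666016), (40.762481689453125, 41.56093978881836), 149.74359130859375), ((597.2333374023438, 29.87194061279297), (40.50848388671875, 41.30198287963867), 149.74427795410156)]
nose 168 [226.96428571 171.70238095] [((598.8931884765625, 30.336856842041016), (37.69028091430664, 42.07282257080078), 136.2158660888672), ((595.09814453125, 34.246063232421875), (37.349117279052734, 41.69200897216797), 136.2159423828125)]
ring [530.46637097 201.77643528] [(26.9, 29.9), (27.0, 149.9), (26.9, -89.9)]
ring [530.32594659 201.94072964] [(27.2, -90.6), (26.6, 149.3), (26.9, 30.4)]
camdot 2 [212.  186.5] [621.93935248  56.46666043  76.        ]
```

Run:
```python
from h import *
T=get("top");S=get("side")
for k in blobs(red(S),(205,180,225,195),2): print("camdot",k[0],k[1],cast(S,k[1],76))
g=lambda c:cv2.cvtColor(c["color"],cv2.COLOR_RGB2GRAY)
t=g(T);s=g(S)
print("T row159",list(enumerate(t[158:160,218:260].mean(0).astype(int),218)))
print("T col238",list(enumerate(t[144:184,237:239].mean(1).astype(int),144)))
print("S row172",list(enumerate(s[171:174,210:246].mean(0).astype(int),210)))
print("S col228",list(enumerate(s[156:200,226:229].mean(1).astype(int),156)))
for X in((598,31),(597,32)):
  for c in(T,S):
    a=np.radians(np.arange(0,360,5))
    for z,r in((118,26),(118,23),(113,23)):
        q=np.array([proj(c,(X[0]+r*np.cos(b),X[1]+r*np.sin(b),z)) for b in a]); print(X,z,r,q.min(0).round(1),q.max(0).round(1))
```

```text
camdot 4 [212.5 186.5] [621.08606358  55.80252212  76.        ]
T row159 [(218, np.int64(249)), (219, np.int64(254)), (220, np.int64(253)), (221, np.int64(253)), (222, np.int64(253)), (223, np.int64(253)), (224, np.int64(252)), (225, np.int64(250)), (226, np.int64(206)), (227, np.int64(92)), (228, np.int64(40)), (229, np.int64(49)), (230, np.int64(51)), (231, np.int64(44)), (232, np.int64(46)), (233, np.int64(91)), (234, np.int64(167)), (235, np.int64(196)), (236, np.int64(197)), (237, np.int64(195)), (238, np.int64(193)), (239, np.int64(195)), (240, np.int64(199)), (241, np.int64(200)), (242, np.int64(159)), (243, np.int64(84)), (244, np.int64(44)), (245, np.int64(43)), (246, np.int64(53)), (247, np.int64(44)), (248, np.int64(59)), (249, np.int64(180)), (250, np.int64(222)), (251, np.int64(244)), (252, np.int64(244)), (253, np.int64(203)), (254, np.int64(205)), (255, np.int64(249)), (256, np.int64(254)), (257, np.int64(228)), (258, np.int64(177)), (259, np.int64(238))]
T col238 [(144, np.int64(255)), (145, np.int64(252)), (146, np.int64(235)), (147, np.int64(196)), (148, np.int64(11
[... 2346 characters left out ...]
4(181)), (193, np.int64(185)), (194, np.int64(245)), (195, np.int64(255)), (196, np.int64(252)), (197, np.int64(252)), (198, np.int64(255)), (199, np.int64(227))]
(598, 31) 118 26 [224.2 145.7] [250.4 170.9]
(598, 31) 118 23 [225.7 147.1] [248.9 169.4]
(598, 31) 113 23 [225.9 147.8] [248.9 170.1]
(598, 31) 118 26 [214.6 162.2] [239.5 179. ]
(598, 31) 118 23 [216.  163.1] [238. 178.]
(598, 31) 113 23 [216.2 164.9] [238.1 179.8]
(597, 32) 118 26 [223.7 146.1] [249.9 171.4]
(597, 32) 118 23 [225.2 147.6] [248.4 169.9]
(597, 32) 113 23 [225.4 148.3] [248.4 170.6]
(597, 32) 118 26 [214.6 162.6] [239.5 179.5]
(597, 32) 118 23 [216.  163.6] [238.1 178.5]
(597, 32) 113 23 [216.2 165.3] [238.2 180.3]
```

```bash
cat >> h.py <<'E'
from scipy.spatial.transform import Rotation as Ro
import json,os
def Rdown(psi):
    c,s=np.cos(np.radians(psi)),np.sin(np.radians(psi)); return np.array([[c,s,0],[s,-c,0],[0,0,-1.]])
def plan(cur,psi0,tgt,psi1):
    R0=Rdown(psi0); d=R0.T@(np.array(tgt,float)-np.array(cur,float))/1000
    print("shift",d.round(4),"turn",Ro.from_matrix(R0.T@Rdown(psi1)).as_rotvec().round(3))
def st():
    o=env.observe(); R=o["orientation"]; print(round(o["time_s"],2),"pos",o["position"].round(1),"psi",np.degrees(np.arctan2(R[1,0],R[0,0])).round(2),"tilt",R[:,2].round(4),"F",o["wrist_force"].round(1),"M",o["moment"].round(2),"open",round(o["opening"],1),"gf",round(o["gripper_force"],1),"q7",o["joint_pos"][6].round(1)); return o
E
python3 - <<'E'
from h import *
plan([155,-631.3,231.3],13.8,[471,-294,231],90)
plan([155,-631.3,231.3],13.8,[471,-294,90],90)
T=get("top");S=get("side")
a=blobs(amber(T),(365,205,412,250))[0];b=blobs(amber(S),(335,140,365,162))[0]
print(tri(T,a[1],S,b[1]))
E
```

```text
shift [ 3.873e-01 -2.522e-01  3.000e-04] turn [ 0.    0.   -1.33]
shift [ 0.3873 -0.2522  0.1413] turn [ 0.    0.   -1.33]
[ 471.99886692 -295.13957896   19.33249098]
```

Call:
move_arm(series=[[[0.085,0.05,-0.032,0,0,0,-0.17],[0.085,0.1,-0.065,0,0,0,-0.34],[0.085,0.15,-0.098,0,0,0,-0.51],[0.085,0.2,-0.13,0,0,0,-0.68],[0.085,0.25,-0.163,0,0,0,-0.85],[0.085,0.3,-0.195,0.02,0,0,-1.02],[0.085,0.35,-0.228,0.06,0,0,-1.19],[0.085,0.388,-0.253,0.1,0,0,-1.33],[0.085,0.388,-0.253,0.141,0,0,-1.33],[0.085,0.388,-0.253,0.141,0,0,-1.33]]], newtons=20)

```text
time_s: 1.75
position: [469.5, -291.1, 87.4]
orientation: [[-0.002, 1.0, -0.006], [1.0, 0.002, 0.004], [0.004, -0.006, -1.0]]
wrist_force: [-0.5, -1.5, -0.1]
opening: 84.9
gripper_force: 0.0
```

Run:
```python
from h import *
o=st()
p=[155,-631.3,231.3]+Rdown(13.8)@[388,-253,141];print(p)
c=read_camera("side")["color"][90:240,270:470,::-1];cv2.imwrite("pics/g1.png",cv2.resize(c,(800,600)))
```

```text
1.75 pos [ 469.5 -291.1   87.4] psi 90.09 tilt [-0.0061  0.004  -1.    ] F [-0.5 -1.5 -0.1] M [-0.03 -0.    0.02] open 84.9 gf 0.0 q7 14.3
[ 471.45113584 -293.05204564   90.3       ]
```

View pics/g1.png

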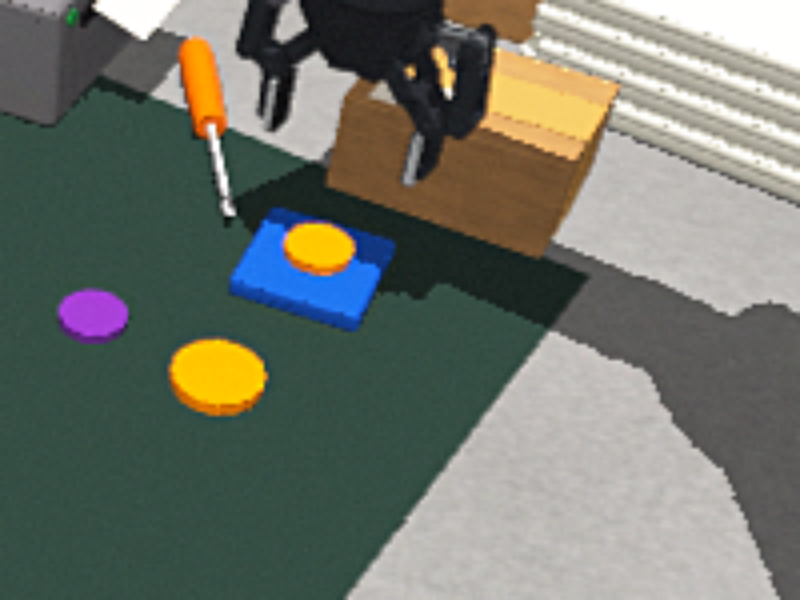

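The fingers straddle the glass and are clear of the screwdriver and carton. I'll descend partway and read the settled error.

Call:
move_arm(series=[[[0.085,0,0,0.01,0,0,0],[0.085,0,0,0.02,0,0,0],[0.085,0,0,0.03,0,0,0],[0.085,0,0,0.04,0,0,0],[0.085,0,0,0.05,0,0,0],[0.085,0,0,0.05,0,0,0],[0.085,0,0,0.05,0,0,0],[0.085,0,0,0.05,0,0,0],[0.085,0,0,0.05,0,0,0],[0.085,0,0,0.05,0,0,0]]])

```text
time_s: 3.05
position: [471.6, -293.2, 40.5]
orientation: [[0.0, 1.0, 0.0], [1.0, -0.0, -0.0], [-0.0, 0.0, -1.0]]
wrist_force: [-0.6, 0.2, 0.1]
opening: 84.8
gripper_force: 0.0
```

```bash
python3 -c "
from h import *
st()"
```

```text
3.05 pos [ 471.6 -293.2   40.5] psi 89.99 tilt [ 3.e-04 -3.e-04 -1.e+00] F [-0.6  0.2  0.1] M [-0.   -0.02  0.02] open 84.8 gf 0.0 q7 12.2
```

Call:
move_arm(series=[[[0.085,-0.0014,0,0.01,0,0,0],[0.085,-0.0014,0,0.022,0,0,0],[0.085,-0.0014,0,0.022,0,0,0],[0.085,-0.0014,0,0.022,0,0,0],[0.03,-0.0014,0,0.022,0,0,0],[0.03,-0.0014,0,0.022,0,0,0],[0.03,-0.0014,0,0.022,0,0,0],[0.03,-0.0014,0,0.022,0,0,0],[0.03,-0.0014,0,0.022,0,0,0],[0.03,-0.0014,0,0.022,0,0,0]]], newtons=25)

```text
time_s: 4.3
position: [471.7, -294.6, 18.8]
orientation: [[0.0, 1.0, 0.0], [1.0, -0.0, -0.0], [-0.0, 0.0, -1.0]]
wrist_force: [-0.4, 1.1, 5.4]
opening: 41.9
gripper_force: 24.9
```

```bash
python3 -c "
from h import *
st()
c=read_camera('side')['color'][120:180,310:390,::-1];cv2.imwrite('pics/g2.png',cv2.resize(c,(800,600)))"
```

```text
4.3 pos [ 471.7 -294.6   18.8] psi 90.0 tilt [ 3.e-04 -5.e-04 -1.e+00] F [-0.4  1.1  5.4] M [0.08 0.27 0.  ] open 41.9 gf 24.9 q7 11.4
```

View pics/g2.png

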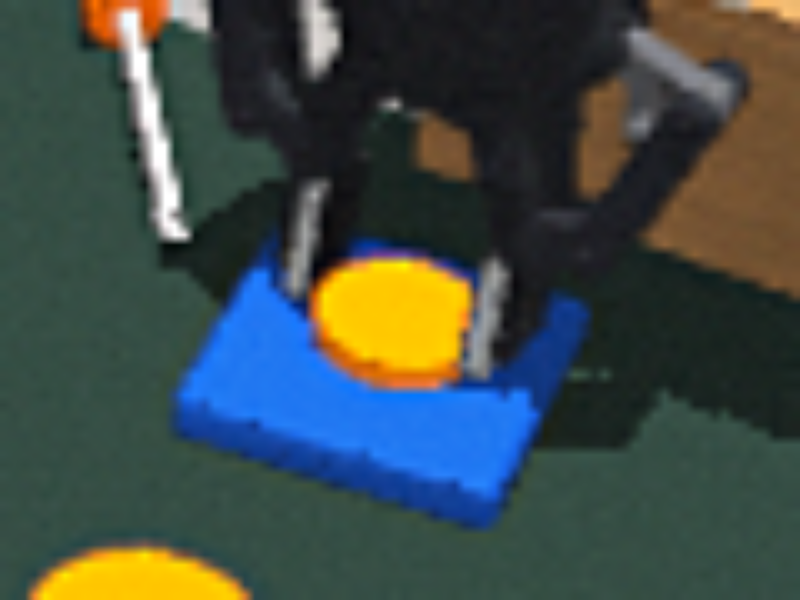

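Gripped: opening 41.9 mm, and the pads are centred on the disc within 1–2 mm. Lift and carry.

Call:
move_arm(series=[[[0.03,0,0,-0.005,0,0,0],[0.03,0,0,-0.02,0,0,0],[0.03,0,0,-0.05,0,0,0],[0.03,0.01,0.004,-0.08,0,0,0],[0.03,0.03,0.012,-0.11,0,0,0],[0.03,0.06,0.023,-0.13,0,0,0],[0.03,0.095,0.037,-0.15,0,0,0],[0.03,0.13,0.051,-0.15,0,0,0],[0.03,0.155,0.06,-0.15,0,0,0],[0.03,0.165,0.065,-0.15,0,0,0]]])

```text
time_s: 5.6
position: [537.0, -127.7, 169.2]
orientation: [[-0.003, 1.0, 0.001], [1.0, 0.003, -0.0], [-0.0, 0.001, -1.0]]
wrist_force: [-0.7, 0.5, 0.0]
opening: 41.4
gripper_force: 25.4
```

Call:
move_arm(series=[[[0.03,0.01,0.004,0,0,0,0],[0.03,0.03,0.012,0,0,0,0],[0.03,0.06,0.023,0,0,0,0],[0.03,0.09,0.035,0,0,0,0],[0.03,0.12,0.046,0,0,0,0],[0.03,0.145,0.056,0,0,0,0],[0.03,0.1602,0.0615,0.01,0,0,0],[0.03,0.1602,0.0615,0.03,0,0,0],[0.03,0.1602,0.0615,0.03,0,0,0],[0.03,0.1602,0.0615,0.03,0,0,0]]])

```text
time_s: 6.85
position: [597.6, 29.3, 137.8]
orientation: [[0.002, 1.0, -0.001], [1.0, -0.002, -0.001], [-0.001, -0.001, -1.0]]
wrist_force: [-0.0, -0.3, -0.4]
opening: 41.8
gripper_force: 25.5
```

Run:
```python
from h import *
o=st(); z=o["position"][2]
T=get("top");S=get("side")
b={}
for n,c in(("top",T),("side",S)):
    k=blobs(amber(c),(190,100,290,200))
    for q in k[:3]: print(n,q[0],q[1],cast(c,q[1],z+3.5))
    b[n]=k[0][2] if k else None
v=lambda c,r,cc:cv2.resize(c["color"][r-36:r+36,cc-48:cc+48,::-1],(800,600))[:,200:600]
cv2.imwrite("pics/n1.png",np.hstack([v(T,160,238),v(S,165,228)]))
```

```text
6.85 pos [597.6  29.3 137.8] psi 89.89 tilt [-1.1e-03 -6.0e-04 -1.0e+00] F [-0.  -0.3 -0.4] M [-0.01  0.02  0.01] open 41.8 gf 25.5 q7 -20.6
side 321 [198.47352025 164.47975078] [638.00903864  71.52554586 141.25718371]
side 202 [224.44059406 163.13366337] [598.86261142  35.99329301 141.25718371]
```

View pics/n1.png

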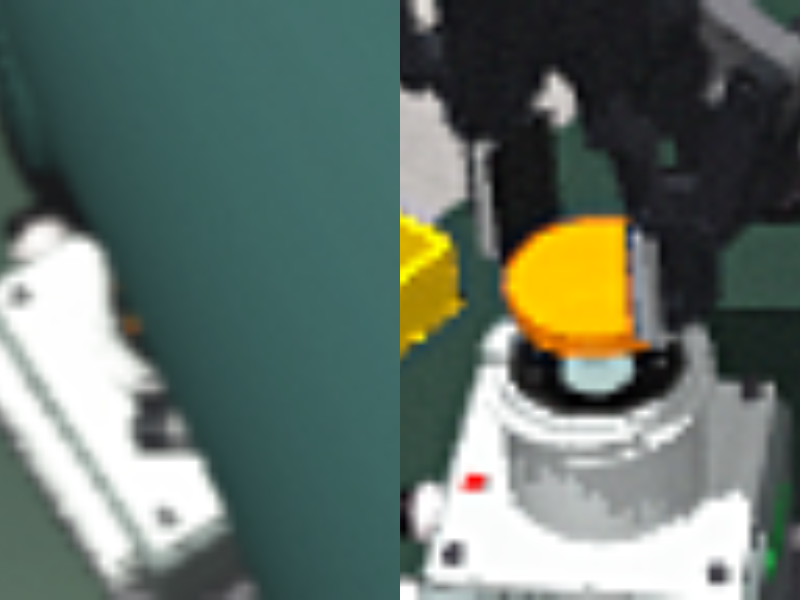

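In the side view the glass is level just above the nose. The top view is blocked by the arm. I'll compare the measured glass outline with a predicted one to get its offset along the pads.

Run:
```python
from h import *
o=st(); p=o["position"]
S=get("side")
k=blobs(amber(S),(210,140,250,185))[0][2]
ys,xs=np.nonzero(k); print("px",xs.min()-.5,xs.max()+.5,ys.min()-.5,ys.max()+.5)
for r in range(ys.min(),ys.max()+1): print(r,xs[ys==r].min()-.5,end="; ")
print()
a=np.radians(np.arange(0,360,3))
for dy in(-2,0,2):
  for zb in(-3.5,-2.5,-1.5):
    q=np.array([proj(S,(p[0]+22*np.cos(b),p[1]+dy+22*np.sin(b),p[2]+zb+h)) for b in a for h in(0,8)])
    print(dy,zb,q.min(0).round(1),q.max(0).round(1))
```

```text
6.95 pos [598.2  29.8 138.6] psi 89.92 tilt [ 5.e-04 -4.e-04 -1.e+00] F [-0.6  0.3 -0.3] M [ 0.02 -0.    0.03] open 42.0 gf 25.5 q7 -20.6
px 216.5 230.5 154.5 171.5
155 224.5; 156 221.5; 157 219.5; 158 218.5; 159 217.5; 160 216.5; 161 216.5; 162 216.5; 163 216.5; 164 216.5; 165 217.5; 166 217.5; 167 218.5; 168 220.5; 169 219.5; 170 219.5; 171 223.5; 
-2 -3.5 [216.5 153.6] [238.2 170.7]
-2 -2.5 [216.5 153.2] [238.2 170.3]
-2 -1.5 [216.5 152.8] [238.1 169.9]
0 -3.5 [215.9 154.1] [237.5 171.2]
0 -2.5 [215.8 153.7] [237.5 170.8]
0 -1.5 [215.8 153.3] [237.5 170.5]
2 -3.5 [215.2 154.5] [236.9 171.7]
2 -2.5 [215.2 154.2] [236.9 171.4]
2 -1.5 [215.1 153.8] [236.9 171. ]
```

Call:
move_arm(series=[[[0.03,0,0,0.005,0,0,0],[0.03,0,0,0.01,0,0,0],[0.03,0,0,0.014,0,0,0],[0.03,0,0,0.0155,0,0,0],[0.03,0,0,0.0165,0,0,0],[0.03,0,0,0.0175,0,0,0],[0.03,0,0,0.0185,0,0,0],[0.03,0,0,0.019,0,0,0],[0.03,0,0,0.019,0,0,0],[0.03,0,0,0.019,0,0,0]]])

```text
time_s: 8.25
position: [598.0, 30.7, 119.3]
orientation: [[0.0, 1.0, 0.0], [1.0, -0.0, -0.0], [-0.0, 0.0, -1.0]]
wrist_force: [0.7, -0.4, -0.3]
opening: 41.4
gripper_force: 25.5
```

```bash
python3 -c "
from h import *
st()"
```

```text
8.25 pos [598.   30.7 119.3] psi 89.99 tilt [ 1.e-04 -1.e-04 -1.e+00] F [ 0.7 -0.4 -0.3] M [-0.01 -0.02  0.07] open 41.4 gf 25.5 q7 -21.3
```

Call:
move_arm(series=[[[0.03,0,0,0.0005,0,0,0],[0.03,0,0,0.0005,0,0,0],[0.03,0,0,0.001,0,0,0],[0.03,0,0,0.001,0,0,0],[0.03,0,0,0.0015,0,0,0],[0.03,0,0,0.0015,0,0,0],[0.03,0,0,0.002,0,0,0],[0.03,0,0,0.002,0,0,0],[0.03,0,0,0.002,0,0,0],[0.03,0,0,0.002,0,0,0]]])

```text
time_s: 9.5
position: [598.1, 30.7, 117.3]
orientation: [[0.0, 1.0, 0.0], [1.0, -0.0, -0.0], [-0.0, 0.0, -1.0]]
wrist_force: [1.8, -0.8, 0.3]
opening: 41.7
gripper_force: 25.5
```

```bash
python3 -c "
from h import *
st()
c=read_camera('side')['color'][130:202,180:276,::-1];cv2.imwrite('pics/n2.png',cv2.resize(c,(800,600)))"
```

```text
9.5 pos [598.1  30.7 117.3] psi 89.99 tilt [ 3.e-04 -1.e-04 -1.e+00] F [ 1.8 -0.8  0.3] M [-0.15 -0.36  0.01] open 41.7 gf 25.5 q7 -21.4
```

View pics/n2.png

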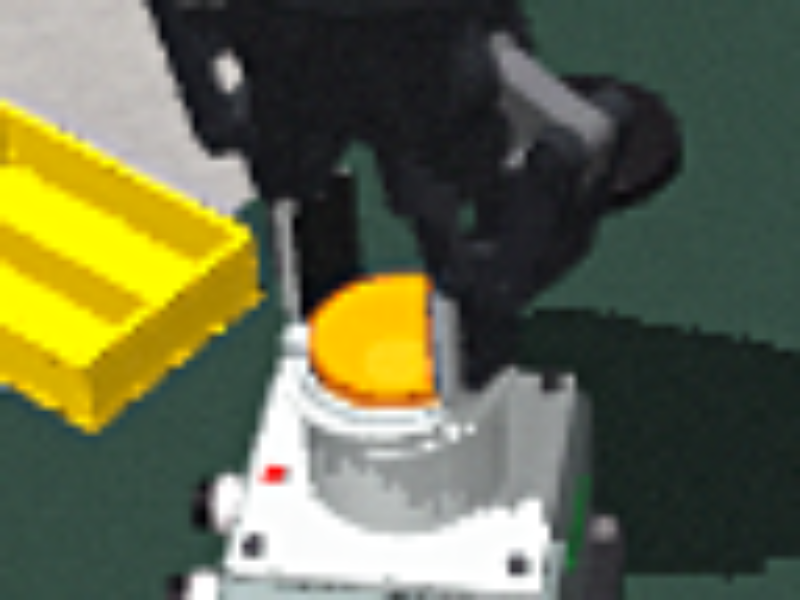

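The glass sits in the mouth with light contact on the wall. I'll centre it by a fraction of a mm, let go and rise.

Call:
move_arm(series=[[[0.03,-0.0003,0.0005,0,0,0,0],[0.03,-0.0003,0.0005,0,0,0,0],[0.043,-0.0003,0.0005,0,0,0,0],[0.045,-0.0003,0.0005,0,0,0,0],[0.05,-0.0003,0.0005,0,0,0,0],[0.06,-0.0003,0.0005,0,0,0,0],[0.07,-0.0003,0.0005,0,0,0,0],[0.085,-0.0003,0.0005,0,0,0,0],[0.085,-0.0003,0.0005,-0.03,0,0,0],[0.085,-0.0003,0.0005,-0.08,0,0,0]]])

```text
time_s: 10.8
position: [597.2, 30.2, 196.4]
orientation: [[-0.0, 1.0, -0.004], [1.0, 0.0, 0.0], [0.0, -0.004, -1.0]]
wrist_force: [0.5, -0.0, -0.2]
opening: 84.7
gripper_force: 0.0
```

Run:
```python
from h import *
st()
S=get("side")
k=blobs(amber(S),(205,140,255,190))[0]; ys,xs=np.nonzero(k[2]); print(k[0],k[1],xs.min()-.5,xs.max()+.5,ys.min()-.5,ys.max()+.5)
for z in (119,123): print(rim(S,k[2],z), cast(S,k[1],z))
cv2.imwrite('pics/n3.png',cv2.resize(S["color"][130:202,180:276,::-1],(800,600)))
plan([598.45,30.45,197.3],90,[530.4,201.85,150],150)
```

```text
10.8 pos [597.2  30.2 196.4] psi 90.0 tilt [-4.3e-03  1.0e-04 -1.0e+00] F [ 0.5 -0.  -0.2] M [-0.01 -0.11 -0.03] open 84.7 gf 0.0 q7 -18.5
241 [227.22406639 169.93360996] 216.5 237.5 162.5 177.5
((598.1812133789062, 30.326297760009766), (40.93550491333008, 44.32435989379883), 14.884425163269043) [597.88098219  30.40189562 119.        ]
((595.1170043945312, 33.48808288574219), (40.63581848144531, 43.999874114990234), 14.884315490722656) [594.81900193  33.563126   123.        ]
shift [ 0.1714 -0.0681  0.0473] turn [ 0.     0.    -1.047]
```

View pics/n3.png

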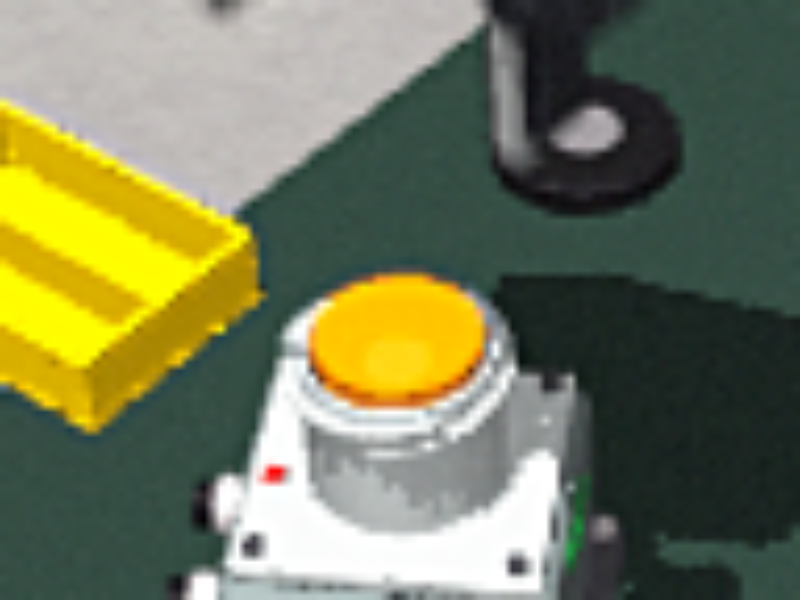

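The glass is level and centred in the cell, with its image centre at about (398,340) in the crop. Now the ring.

Call:
move_arm(series=[[[0.085,0.03,-0.012,0,0,0,-0.17],[0.085,0.07,-0.028,0,0,0,-0.34],[0.085,0.11,-0.044,0.01,0,0,-0.52],[0.085,0.145,-0.058,0.03,0,0,-0.7],[0.085,0.1714,-0.068,0.06,0,0,-0.87],[0.085,0.1714,-0.068,0.1,0,0,-1.047],[0.085,0.1714,-0.068,0.13,0,0,-1.047],[0.085,0.1714,-0.068,0.14,0,0,-1.047],[0.085,0.1714,-0.068,0.14,0,0,-1.047],[0.085,0.1714,-0.068,0.14,0,0,-1.047]]])

```text
time_s: 12.1
position: [531.4, 202.3, 58.6]
orientation: [[-0.866, 0.5, 0.002], [0.5, 0.866, 0.001], [-0.002, 0.002, -1.0]]
wrist_force: [-0.3, 0.1, 0.2]
opening: 84.9
gripper_force: 0.0
```

```bash
python3 -c "
from h import *
st()"
```

```text
12.1 pos [531.4 202.3  58.6] psi 149.98 tilt [ 2.2e-03  7.0e-04 -1.0e+00] F [-0.3  0.1  0.2] M [-0.01 -0.05 -0.01] open 84.9 gf 0.0 q7 8.4
```

Call:
move_arm(series=[[[0.085,0,0,0.015,0,0,0],[0.085,0,0,0.03,0,0,0],[0.085,0,0,0.045,0,0,0],[0.085,0,0,0.053,0,0,0],[0.085,0,0,0.053,0,0,0],[0.06,0,0,0.053,0,0,0],[0.06,0,0,0.053,0,0,0],[0.06,0,0,0.053,0,0,0],[0.06,0,0,0.053,0,0,0],[0.06,0,0,0.053,0,0,0]]], newtons=40)

```text
time_s: 13.35
position: [531.0, 202.2, 4.9]
orientation: [[-0.866, 0.5, 0.001], [0.5, 0.866, 0.0], [-0.001, 0.001, -1.0]]
wrist_force: [-0.0, -0.2, 6.0]
opening: 64.4
gripper_force: 44.8
```

Run:
```python
from h import *
st()
for n,b in(("side",(178,245,222,292)),("top",(140,180,185,225))):
    c=get(n); print(n,[(k[0],cast(c,k[1],19)[:2].round(1)) for k in blobs(red(c),b)])
```

```text
13.35 pos [531.  202.2   4.9] psi 149.99 tilt [ 1.1e-03  4.0e-04 -1.0e+00] F [-0.  -0.2  6. ] M [0.   0.13 0.03] open 64.4 gf 44.8 q7 5.3
side [(np.int32(7), array([507.4, 215.5])), (np.int32(6), array([553.5, 215.5])), (np.int32(5), array([530.7, 175.8]))]
top []
```

Run:
```python
from h import *
plan([530.45,201.85,4.3],150,[598.4,30.5,145],167.4)
```

```text
shift [-0.1445 -0.1144 -0.1407] turn [ 0.     0.    -0.304]
```

Call:
move_arm(series=[[[0.06,0,0,-0.005,0,0,0],[0.06,0,0,-0.03,0,0,0],[0.06,0,0,-0.07,0,0,0],[0.06,0,0,-0.11,0,0,0],[0.06,-0.01,-0.01,-0.15,0,0,0],[0.06,-0.025,-0.02,-0.165,0,0,0],[0.06,-0.045,-0.035,-0.165,0,0,-0.1],[0.06,-0.065,-0.05,-0.165,0,0,-0.2],[0.06,-0.08,-0.065,-0.165,0,0,-0.304],[0.06,-0.09,-0.075,-0.165,0,0,-0.304]]])

```text
time_s: 14.7
position: [570.8, 90.4, 168.8]
orientation: [[-0.975, 0.22, -0.001], [0.22, 0.975, -0.0], [0.001, -0.0, -1.0]]
wrist_force: [0.0, -0.0, -1.7]
opening: 64.8
gripper_force: 44.4
```

Run:
```python
from h import *
plan([570.9,91.9,169.3],167.4,[598.4,30.5,145],167.4)
```

```text
shift [-0.0402 -0.0539  0.0243] turn [0. 0. 0.]
```

Call:
move_arm(series=[[[0.06,-0.008,-0.011,0,0,0,0],[0.06,-0.018,-0.024,0,0,0,0],[0.06,-0.028,-0.037,0,0,0,0],[0.06,-0.036,-0.048,0.005,0,0,0],[0.06,-0.0402,-0.0539,0.012,0,0,0],[0.06,-0.0402,-0.0539,0.02,0,0,0],[0.06,-0.0402,-0.0539,0.0243,0,0,0],[0.06,-0.0402,-0.0539,0.0243,0,0,0],[0.06,-0.0402,-0.0539,0.0243,0,0,0],[0.06,-0.0402,-0.0539,0.0243,0,0,0]]])

```text
time_s: 15.95
position: [598.5, 30.7, 145.3]
orientation: [[-0.976, 0.218, 0.0], [0.218, 0.976, -0.0], [-0.0, 0.0, -1.0]]
wrist_force: [0.5, -0.2, -0.6]
opening: 64.5
gripper_force: 44.4
```

Run:
```python
from h import *
o=st(); p=o["position"]
c=get("side"); ks=blobs(red(c),(195,125,260,195),2)
for k in ks: q=cast(c,k[1],p[2]+14.1)-p; print(k[0],k[1],q.round(1),np.hypot(*q[:2]).round(1),np.degrees(np.arctan2(q[1],q[0])).round(1))
cv2.imwrite('pics/r1.png',cv2.resize(c["color"][125:197,180:276,::-1],(800,600)))
```

```text
15.95 pos [598.5  30.7 145.3] psi 167.42 tilt [ 5.e-04 -0.e+00 -1.e+00] F [ 0.5 -0.2 -0.6] M [0.06 0.03 0.04] open 64.5 gf 44.4 q7 47.0
6 [231.  147.5] [  7.3 -24.7  14.1] 25.8 -73.5
6 [234.  162.5] [-27.8   7.   14.1] 28.7 165.9
5 [212.2 186.6] [-39.6  83.1  14.1] 92.0 115.5
```

View pics/r1.png

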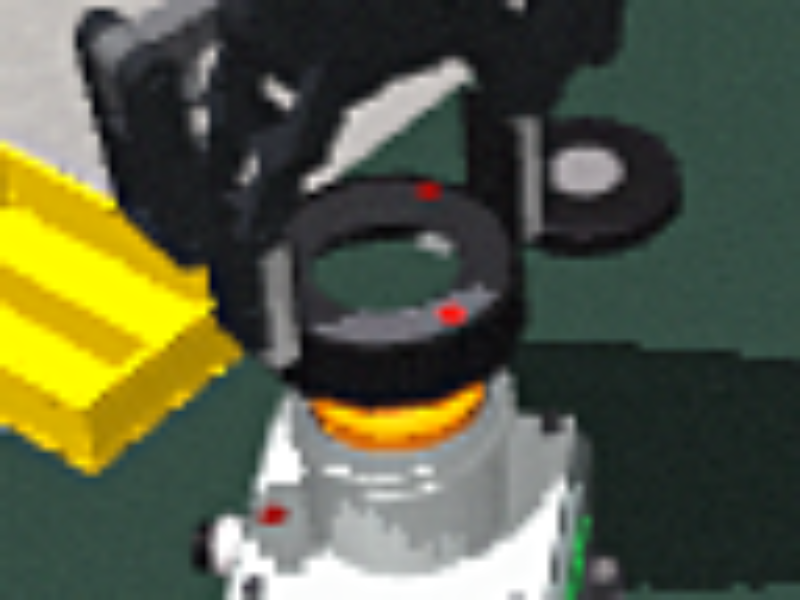

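The dots are aligned: ring dots at −73.5°/166°, against −72.6°/167.4° wanted. Descend gently.

Call:
move_arm(series=[[[0.06,0,0,0.006,0,0,0],[0.06,0,0,0.012,0,0,0],[0.06,0,0,0.018,0,0,0],[0.06,0,0,0.021,0,0,0],[0.06,0,0,0.022,0,0,0],[0.06,0,0,0.023,0,0,0],[0.06,0,0,0.024,0,0,0],[0.06,0,0,0.024,0,0,0],[0.06,0,0,0.024,0,0,0],[0.06,0,0,0.024,0,0,0]]])

```text
time_s: 17.25
position: [598.4, 30.5, 121.0]
orientation: [[-0.976, 0.218, 0.0], [0.218, 0.976, -0.0], [-0.0, -0.0, -1.0]]
wrist_force: [-0.3, -0.1, -1.3]
opening: 64.4
gripper_force: 44.4
```

```bash
python3 -c "
from h import *
st()"
```

```text
17.25 pos [598.4  30.5 121. ] psi 167.4 tilt [ 1.e-04 -1.e-04 -1.e+00] F [-0.3 -0.1 -1.3] M [ 0.06 -0.02 -0.03] open 64.4 gf 44.4 q7 45.8
```

Call:
move_arm(series=[[[0.06,0,0,0.0005,0,0,0],[0.06,0,0,0.001,0,0,0],[0.06,0,0,0.0015,0,0,0],[0.06,0,0,0.002,0,0,0],[0.06,0,0,0.0025,0,0,0],[0.06,0,0,0.003,0,0,0],[0.06,0,0,0.0035,0,0,0],[0.06,0,0,0.004,0,0,0],[0.06,0,0,0.004,0,0,0],[0.06,0,0,0.004,0,0,0]]])

```text
time_s: 18.5
position: [598.4, 30.5, 117.0]
orientation: [[-0.976, 0.218, 0.0], [0.218, 0.976, -0.0], [-0.0, -0.0, -1.0]]
wrist_force: [0.4, -0.5, -0.7]
opening: 64.2
gripper_force: 44.4
```

```bash
python3 -c "
from h import *
st()"
```

```text
18.5 pos [598.4  30.5 117. ] psi 167.4 tilt [ 0. -0. -1.] F [ 0.4 -0.5 -0.7] M [ 0.01  0.01 -0.  ] open 64.2 gf 44.4 q7 45.6
```

Call:
move_arm(series=[[[0.06,0,0,0.0005,0,0,0],[0.06,0,0,0.0005,0,0,0],[0.06,0,0,0.001,0,0,0],[0.06,0,0,0.001,0,0,0],[0.06,0,0,0.0015,0,0,0],[0.06,0,0,0.0015,0,0,0],[0.06,0,0,0.002,0,0,0],[0.06,0,0,0.002,0,0,0],[0.06,0,0,0.0025,0,0,0],[0.06,0,0,0.0025,0,0,0]]])

```text
time_s: 19.75
position: [598.5, 30.6, 114.7]
orientation: [[-0.976, 0.218, 0.0], [0.218, 0.976, -0.0], [-0.0, -0.0, -1.0]]
wrist_force: [-0.9, -0.3, 1.5]
opening: 64.5
gripper_force: 44.7
```

```bash
python3 -c "
from h import *
st()"
```

```text
19.75 pos [598.5  30.6 114.7] psi 167.4 tilt [ 3.e-04 -1.e-04 -1.e+00] F [-0.9 -0.3  1.5] M [ 0.03  0.16 -0.02] open 64.5 gf 44.7 q7 45.5
```

It rests at foot 8.2 mm below the rim (TCP 114.7), as expected. Now I'll screw clockwise 50°, following the lead.

Call:
move_arm(series=[[[0.06,0,0,-0.0003,0,0,0],[0.06,0,0,0,0,0,0.087],[0.06,0,0,0.0003,0,0,0.175],[0.06,0,0,0.0006,0,0,0.27],[0.06,0,0,0.0009,0,0,0.37],[0.06,0,0,0.0012,0,0,0.48],[0.06,0,0,0.0015,0,0,0.6],[0.06,0,0,0.0019,0,0,0.73],[0.06,0,0,0.0022,0,0,0.873],[0.06,0,0,0.0022,0,0,0.873]]])

```text
time_s: 21.0
position: [598.4, 30.6, 112.3]
orientation: [[-0.462, 0.887, 0.0], [0.887, 0.462, -0.0], [-0.0, -0.0, -1.0]]
wrist_force: [-0.4, -0.2, -0.3]
opening: 64.8
gripper_force: 44.5
```

```bash
python3 -c "
from h import *
st()"
```

```text
21.0 pos [598.4  30.6 112.3] psi 117.49 tilt [ 1.e-04 -5.e-04 -1.e+00] F [-0.4 -0.2 -0.3] M [-0.06  0.01 -0.05] open 64.8 gf 44.5 q7 2.5
```

Call:
move_arm(series=[[[0.06,0,0,-0.0003,0,0,0],[0.06,0,0,-0.0006,0,0,0],[0.06,0,0,-0.0008,0,0,0],[0.06,0,0,-0.0009,0,0,0.03],[0.06,0,0,-0.0009,0,0,0.06],[0.06,0,0,-0.0009,0,0,0.087],[0.06,0,0,-0.0009,0,0,0.087],[0.06,0,0,-0.0009,0,0,0.087],[0.06,0,0,-0.0009,0,0,0.087],[0.06,0,0,-0.0009,0,0,0.087]]])

```text
time_s: 22.25
position: [598.3, 30.5, 113.0]
orientation: [[-0.381, 0.925, -0.0], [0.925, 0.381, -0.0], [0.0, -0.0, -1.0]]
wrist_force: [-0.2, -0.7, -3.2]
opening: 64.4
gripper_force: 44.6
```

```bash
python3 -c "
from h import *
st()"
```

```text
22.25 pos [598.3  30.5 113. ] psi 112.4 tilt [-3.e-04 -1.e-04 -1.e+00] F [-0.2 -0.7 -3.2] M [-0.02 -0.04  0.01] open 64.4 gf 44.6 q7 -1.8
```

Engaged: the pull-up is stopped by the ridge. I'll ride that upper flank and continue in small steps.

Call:
move_arm(series=[[[0.06,0,0,0.0001,0,0,0.03],[0.06,0,0,0.0002,0,0,0.06],[0.06,0,0,0.0003,0,0,0.09],[0.06,0,0,0.0004,0,0,0.12],[0.06,0,0,0.0005,0,0,0.15],[0.06,0,0,0.0006,0,0,0.175],[0.06,0,0,0.0006,0,0,0.175],[0.06,0,0,0.0006,0,0,0.175],[0.06,0,0,0.0006,0,0,0.175],[0.06,0,0,0.0006,0,0,0.175]]])

```text
time_s: 23.5
position: [598.3, 30.6, 112.5]
orientation: [[-0.214, 0.977, -0.0], [0.977, 0.214, 0.0], [0.0, -0.0, -1.0]]
wrist_force: [-0.1, -0.0, -3.4]
opening: 64.4
gripper_force: 44.9
```

```bash
python3 -c "
from h import *
st()"
```

```text
23.5 pos [598.3  30.6 112.5] psi 102.38 tilt [-1.e-04  1.e-04 -1.e+00] F [-0.1 -0.  -3.4] M [ 0.04 -0.04  0.02] open 64.4 gf 44.9 q7 -10.5
```

Call:
move_arm(series=[[[0.06,0,0,0.0001,0,0,0.03],[0.06,0,0,0.0002,0,0,0.06],[0.06,0,0,0.0003,0,0,0.09],[0.06,0,0,0.0004,0,0,0.12],[0.06,0,0,0.0004,0,0,0.14],[0.06,0,0,0.0004,0,0,0.14],[0.06,0,0,0.0004,0,0,0.14],[0.06,0,0,0.0004,0,0,0.14],[0.06,0,0,0.0004,0,0,0.14],[0.06,0,0,0.0004,0,0,0.14]]])

```text
time_s: 24.75
position: [598.5, 30.6, 112.2]
orientation: [[-0.076, 0.997, 0.0], [0.997, 0.076, 0.0], [0.0, 0.0, -1.0]]
wrist_force: [1.1, 0.6, -3.2]
opening: 64.6
gripper_force: 44.9
```

```bash
python3 -c "
from h import *
st()"
```

```text
24.75 pos [598.5  30.6 112.2] psi 94.35 tilt [ 2.e-04  2.e-04 -1.e+00] F [ 1.1  0.6 -3.2] M [ 0.18 -0.27 -0.03] open 64.6 gf 44.9 q7 -17.4
```

Call:
move_arm(series=[[[0.06,0,0,0.0001,0,0,0.03],[0.06,0,0,0.0002,0,0,0.06],[0.06,0,0,0.0003,0,0,0.09],[0.06,0,0,0.0004,0,0,0.105],[0.06,0,0,0.0004,0,0,0.105],[0.06,0,0,0.0004,0,0,0.105],[0.06,0,0,0.0004,0,0,0.105],[0.06,0,0,0.0004,0,0,0.105],[0.06,0,0,0.0004,0,0,0.105],[0.06,0,0,0.0004,0,0,0.105]]])

```text
time_s: 26.0
position: [598.5, 30.6, 111.9]
orientation: [[0.029, 1.0, 0.0], [1.0, -0.029, 0.0], [0.0, 0.0, -1.0]]
wrist_force: [-1.1, 1.1, 2.3]
opening: 64.5
gripper_force: 45.5
```

```bash
python3 -c "
from h import *
st()"
```

```text
26.0 pos [598.5  30.6 111.9] psi 88.33 tilt [ 2.e-04  0.e+00 -1.e+00] F [-1.1  1.1  2.3] M [0.17 0.21 0.09] open 64.5 gf 45.5 q7 -22.5
```

Call:
move_arm(series=[[[0.06,0,0,0.0001,0,0,0.03],[0.06,0,0,0.0002,0,0,0.06],[0.06,0,0,0.0003,0,0,0.09],[0.06,0,0,0.0003,0,0,0.105],[0.06,0,0,0.0003,0,0,0.105],[0.06,0,0,0.0003,0,0,0.105],[0.06,0,0,0.0003,0,0,0.105],[0.06,0,0,0.0003,0,0,0.105],[0.06,0,0,0.0003,0,0,0.105],[0.06,0,0,0.0003,0,0,0.105]]])

```text
time_s: 27.25
position: [598.7, 30.6, 111.7]
orientation: [[0.134, 0.991, 0.001], [0.991, -0.134, 0.0], [0.0, 0.001, -1.0]]
wrist_force: [-0.2, 1.0, 5.3]
opening: 64.5
gripper_force: 45.8
```

```bash
python3 -c "
from h import *
st()"
```

```text
27.25 pos [598.7  30.6 111.7] psi 82.31 tilt [ 6.e-04  2.e-04 -1.e+00] F [-0.2  1.   5.3] M [0.24 0.03 0.18] open 64.5 gf 45.8 q7 -27.7
```

First resistance: Mz 0.18 N m, Fz +5 N. I'll relieve the vertical push, then rock back 2° to feel it.

Call:
move_arm(series=[[[0.06,0,0,-0.0003,0,0,0],[0.06,0,0,-0.0005,0,0,0],[0.06,0,0,-0.0005,0,0,0],[0.06,0,0,-0.0005,0,0,0],[0.06,0,0,-0.0005,0,0,0],[0.06,0,0,-0.0005,0,0,0],[0.06,0,0,-0.0005,0,0,0],[0.06,0,0,-0.0005,0,0,0],[0.06,0,0,-0.0005,0,0,0],[0.06,0,0,-0.0005,0,0,0]]])

```text
time_s: 28.5
position: [598.6, 30.6, 111.8]
orientation: [[0.134, 0.991, 0.001], [0.991, -0.134, 0.0], [0.0, 0.001, -1.0]]
wrist_force: [5.1, 2.1, -2.7]
opening: 64.3
gripper_force: 45.0
```

```bash
python3 -c "
from h import *
st()"
```

```text
28.5 pos [598.6  30.6 111.8] psi 82.32 tilt [ 6.e-04  2.e-04 -1.e+00] F [ 5.1  2.1 -2.7] M [ 0.45 -1.    0.16] open 64.3 gf 45.0 q7 -27.7
```

Call:
move_arm(series=[[[0.06,0,0,0,0,0,-0.017],[0.06,0,0,0,0,0,-0.035],[0.06,0,0,0,0,0,-0.035],[0.06,0,0,0,0,0,-0.035],[0.06,0,0,0,0,0,-0.035],[0.06,0,0,0,0,0,-0.035],[0.06,0,0,0,0,0,-0.035],[0.06,0,0,0,0,0,-0.035],[0.06,0,0,0,0,0,-0.035],[0.06,0,0,0,0,0,-0.035]]])

```text
time_s: 29.75
position: [598.3, 30.4, 111.9]
orientation: [[0.099, 0.995, -0.0], [0.995, -0.099, -0.0], [-0.0, -0.0, -1.0]]
wrist_force: [4.4, 1.0, -3.4]
opening: 64.3
gripper_force: 45.0
```

```bash
python3 -c "
from h import *
st()"
```

```text
29.75 pos [598.3  30.4 111.9] psi 84.32 tilt [-1.e-04 -2.e-04 -1.e+00] F [ 4.4  1.  -3.4] M [ 0.24 -0.72  0.01] open 64.3 gf 45.0 q7 -26.0
```

Call:
move_arm(series=[[[0.06,0,0,0,0,0,0.017],[0.06,0,0,0,0,0,0.035],[0.06,0,0,0.0001,0,0,0.052],[0.06,0,0,0.0001,0,0,0.07],[0.06,0,0,0.0001,0,0,0.07],[0.06,0,0,0.0001,0,0,0.07],[0.06,0,0,0.0001,0,0,0.07],[0.06,0,0,0.0001,0,0,0.07],[0.06,0,0,0.0001,0,0,0.07],[0.06,0,0,0.0001,0,0,0.07]]])

```text
time_s: 31.0
position: [598.2, 30.6, 111.8]
orientation: [[0.168, 0.986, -0.0], [0.986, -0.168, 0.0], [-0.0, -0.0, -1.0]]
wrist_force: [1.3, 1.1, -2.1]
opening: 64.4
gripper_force: 45.0
```

```bash
python3 -c "
from h import *
st()"
```

```text
31.0 pos [598.2  30.6 111.8] psi 80.31 tilt [-4.e-04  0.e+00 -1.e+00] F [ 1.3  1.1 -2.1] M [ 0.28 -0.22  0.19] open 64.4 gf 45.0 q7 -29.4
```

Call:
move_arm(series=[[[0.06,0,0,0,0,0,-0.017],[0.06,0,0,0,0,0,-0.035],[0.06,0,0,0,0,0,-0.035],[0.06,0,0,0,0,0,-0.035],[0.06,0,0,0,0,0,-0.035],[0.06,0,0,0,0,0,-0.035],[0.06,0,0,0,0,0,-0.035],[0.06,0,0,0,0,0,-0.035],[0.06,0,0,0,0,0,-0.035],[0.06,0,0,0,0,0,-0.035]]])

```text
time_s: 32.25
position: [598.2, 30.4, 111.8]
orientation: [[0.134, 0.991, -0.0], [0.991, -0.134, -0.0], [-0.0, -0.0, -1.0]]
wrist_force: [-0.8, 1.2, -0.2]
opening: 64.6
gripper_force: 45.2
```

```bash
python3 -c "
from h import *
st()"
```

```text
32.25 pos [598.2  30.4 111.8] psi 82.32 tilt [-4.e-04 -2.e-04 -1.e+00] F [-0.8  1.2 -0.2] M [ 0.21  0.39 -0.13] open 64.6 gf 45.2 q7 -27.7
```

Rocking gives +0.19/−0.13 N m, so it is snug both ways. I'll return the 2°, release and rise.

Call:
move_arm(series=[[[0.06,0,0,0,0,0,0.017],[0.06,0,0,0,0,0,0.035],[0.06,0,0,0,0,0,0.035],[0.06,0,0,0,0,0,0.035],[0.068,0,0,0,0,0,0.035],[0.075,0,0,0,0,0,0.035],[0.085,0,0,0,0,0,0.035],[0.085,0,0,0,0,0,0.035],[0.085,0,0,-0.02,0,0,0.035],[0.085,0,0,-0.07,0,0,0.035]]])

```text
time_s: 33.5
position: [597.0, 30.4, 181.6]
orientation: [[0.168, 0.986, -0.004], [0.986, -0.168, 0.0], [-0.001, -0.004, -1.0]]
wrist_force: [0.9, -0.0, 1.1]
opening: 85.1
gripper_force: 0.0
```

Run:
```python
from h import *
o=st()
c=get("side"); ks=blobs(red(c),(195,125,260,180),2)
for k in ks:
    q=cast(c,k[1],124.5)-[598.2,30.5,0]; print(k[0],k[1],q.round(1),np.hypot(*q[:2]).round(1),np.degrees(np.arctan2(q[1],q[0])).round(1))
cv2.imwrite('pics/r2.png',cv2.resize(c["color"][125:197,180:276,::-1],(800,600)))
```

```text
33.5 pos [597.   30.4 181.6] psi 80.33 tilt [-4.3e-03  1.0e-04 -1.0e+00] F [ 0.9 -0.   1.1] M [ 0.01 -0.06  0.03] open 85.1 gf 0.0 q7 -27.1
6 [217.  173.5] [  4.9  25.3 124.5] 25.7 79.0
5 [225.2 159.6] [ 20.3 -17.6 124.5] 26.9 -41.0
4 [239.5 170.5] [-25.7 -10.  124.5] 27.6 -158.8
```

View pics/r2.png

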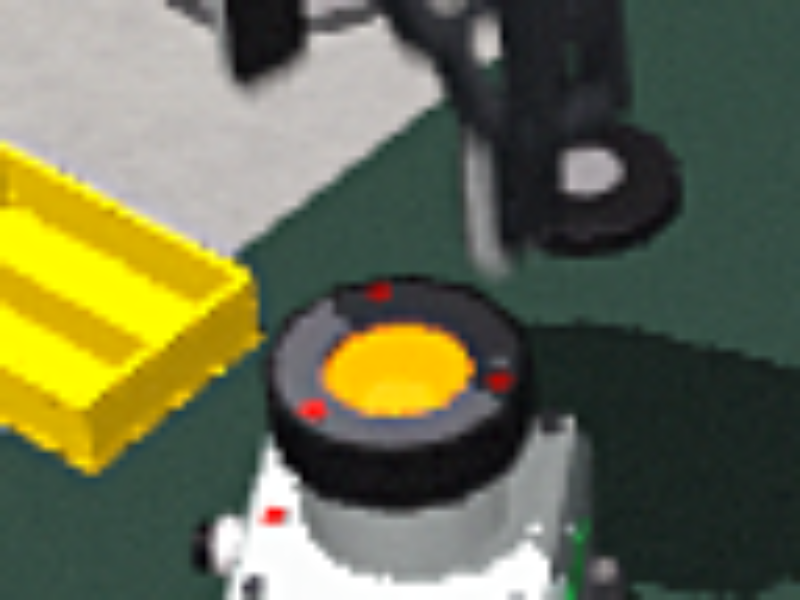

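The ring sits level over the glass, with its dots at 79° and −41°, which matches the 87° turn. The gripper is clear. Hand in.

```bash
python3 -c "
from plant import env
print(env.hand_in())"
```

```text
the job is handed in; nothing more can be done
None
```

I put the amber glass flat in the cell, screwed the ring down about 87° until it was snug (0.13–0.19 N m rocking either way), and handed the job in at about 33.5 s of robot time; no verdict came back.

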